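# Stack the budgie trays and hold the top tier over the pile

## Robot

A 6-joint arm with a two-finger parallel gripper is mounted at the origin on the work surface. World frame = base frame: x ahead of the robot, y to its left, z up, the work surface at z = 0. Lengths are in m, angles in rad, forces in N, time in s.
With the tool pointing down it reaches from about 0.3 to 0.75 m from the base axis. Payload 8.5 kg.
Tool frame: the origin (TCP) lies midway between the tips of the shut fingers; the grasp point (between the pads) lies 19 mm behind it; z points along the fingers, y is the line along which they close (so a half turn about z gives the same grasp; the last joint's range is limited). The gripper opens to 85 mm and grips with 20 to 120 N. Pads are 22 mm wide; open, the fingers measure 114 mm over their backs; the gripper's body (76 mm by 85 mm) begins 54 mm behind the grasp point. The pads swing forward as they close: fully open they stand 13 mm farther back than shut.
Start: joints at [0.972, 0.381, 1.297, -0, 1.464, -0.215], TCP at [0.206, 0.51, 0.231] pointing down, gripper open.
Joint ranges: [-3.11, 3.11], [-0.89, 2.33], [0.22, 2.48], [-1.42, 4.56], [0.17, 2.85], [-2.88, 2.88]. Speed limits (rad/s): [2.39, 2.39, 3.14, 3.14, 3.14, 3.14].

## Interface

Orientations are given as a rotation vector (axis times angle).
In Python, from rig import status, capture, calibration, workorder gives the robot as it stands.
- The arm moves only by the tool jog_arm, never from a script. Its argument "moves" is a list of rows, each an object with "xyz": the shift along the tool's x, y, z in cm, a list of three; "angular": the turn, a rotation vector about the tool's x, y, z in degrees, a list of three. A call has 1 to 12 rows; each row is the pose to reach, as a shift and turn from the pose commanded when the call began, along the tool's axes at that moment; what a row does not reach only later rows make up. A row lasts 1/8 s, in which the tool goes at most 62.5 mm and 10.7 degrees, less where a joint would pass 70% of its speed; a pose out of reach is approached as far as the arm can. A call with a gripper value outside its range is refused whole. "jaw" is the finger opening in cm, from 0 to 8.54, set as the call begins (left out, the last holds). The fingers move at their own pace and stop on an object; "squeeze" is the grip in N (left out, the last holds). Time passes only in rows, so rows that repeat a pose let the fingers close. It gives the time, the measured TCP pose, the force, the opening and the grip force at its end, in the units of the state.
- status.observe(): the state, without advancing time (a new reading comes with each control period).
- capture(name): name is "scene" or "top" or "wrist"; returns the picture (420x560x3 uint8, blue, green, red); there is no depth.
- calibration(name): a dict with "fx", "fy", "cx", "cy" (pixels), "k1" (the pictures are not rectified: a ray, as slopes to the right and down, at radius r is drawn at 1 + k1 r^2 times it, then the intrinsics apply), "extrinsics" (4x4, takes a point from world to camera coordinates). Camera axes: x right, y down, z forward; pixel columns grow to the right and rows downward; lengths in m; the calibration is good to about 2 mm. A picture is of the moment at which its call begins: read the wrist's pose just before it. calibration takes no time and is no camera call; for the wrist camera it gives the pose at the moment of the call.
- workorder.finish_job(): hands the job in; it is judged then, once.
The state is a dict: "time_s": time; "joint_pos": joint angles; "joint_vel": joint speeds; "joint_efforts": joint torques, N m; "ee_pos": TCP position; "eef_rot": TCP orientation; "force": force on the tool from outside, world axes, zero at the start; "wrist_torque": the same for the moment, N m; "finger_gap": opening from 0.0 (shut) to 1.0 (fully open); "gripper_force": force on a finger pad.
Only numpy, scipy, OpenCV 4.12 (cv2) and the standard library are available. Lean on these libraries where they do the work, as an engineer would, in place of code of your own. Each camera call takes 0.05 s, during which the arm holds its last target. There are 200 camera calls.

## Task

Build up the budgies' feeding trays where the dark green bottom tray stands: set the mid-green tray squarely on it and let go, then carry the light green top tray over the bamboo perch and hold it level and lined up about 15 mm above the pile, so that a paper liner can be slipped into the gap. Finish while still holding it there: the top tray must never touch the pile. Leave the bottom tray, perch, dish, blue toy and aluminium box where they are.

Things in the scene. Friction and masses are not known exactly. Their poses are not given: they have to be found in the camera images.
- tray_bottom: Open hard plastic tray, 110 mm long (x axis) x 60 wide (y) x 30 high, walls and floor 4 mm, flat rim; origin at the centre of its underside, z up; 55 to 115 g; gripped from above across its width. Dark green, no partition; stands loose on the near side, left or right of the perch. All trays are the same size; each stacks with its flat underside on the rim below, 30 mm higher, nothing centres it.
- tray_middle: Open hard plastic tray, 110 mm long (x axis) x 60 wide (y) x 30 high, walls and floor 4 mm, flat rim; origin at the centre of its underside, z up; 55 to 115 g; gripped from above across its width. Mid-green, one full-height partition across the middle of its length; loose on the far side, left or right.
- tray_top: Open hard plastic tray, 110 mm long (x axis) x 60 wide (y) x 30 high, walls and floor 4 mm, flat rim; origin at the centre of its underside, z up; 55 to 115 g; gripped from above across its width. Light yellowish green, two full-height partitions at thirds of its length; loose on the near side, across the perch from the bottom tray. To be the top tier.
- perch: Loose bamboo perch stand, 0.6 kg, between the left and right trays: a round bar 280 mm long, 18 mm thick, along its x axis (roughly away from the robot), its top 90 mm above the table, on two 14 mm posts 115 mm either side of the middle with wooden feet 35 x 60 x 10 mm. Origin on the table under the middle of the bar, z up.
- dish: White ceramic dish, 80 mm across, 26 mm high, loose; origin at the centre of its underside. On the far side, left or right of the perch, on the other side from the mid-green tray. Bystander.
- toy: Blue hard silicone ring toy, 64 mm across, 20 mm high, lying flat, loose; origin at the centre of its underside. Far right. Bystander.
- alu_box: Closed aluminium box with hinged lid, 110 (x) x 90 (y) x 67 mm high, loose, 0.9 kg; origin at the centre of its underside. Far left. Bystander.
Not all that is in view belongs to the job. What is shaped like the tray_top but pink is not meant. Leave any purple look-alike of the tray_middle alone.

How it is judged:
By the outcome, as a careful person would: the job done as asked, in the order asked, and still so for the second after the job is handed in, while the arm keeps its last pose, push and grip.
It also fails if it takes over 67 s, if anything falls off the work surface, if the arm or the gripper's body presses on something with over 40 N, if the wrist force passes 120 N, or if a joint passes its speed limit or range.

## Working session

There is one attempt and no reset: what is moved stays moved. The work goes in short steps, Python scripts to look and compute and a tool call to move; the robot and the scene stay as the last step left them, time stands still between calls to the robot, and variables do not carry over. Pictures are saved under pics/ and viewed, at most 10 in all, crops included, and the job is handed in when it is done.

Besides the shell and the picture viewer there is one more tool, called after "Emit:" by a JSON object that holds its "api" and its "payload", one argument or row to a line. jog_arm: Moves the arm, as the interface text tells. Its arguments: {"type":"object","properties":{"moves":{"type":"array","items":{"type":"object","properties":{"xyz":{"type":"array","items":{"type":"number"}},"angular":{"type":"array","items":{"type":"number"}}}}},"jaw":{"type":"number"},"squeeze":{"type":"number"}},"required":["moves"]}

```bash
ls; mkdir -p pics
python3 - <<'E'
from rig import status,capture,calibration
import cv2,json,numpy as np
np.set_printoptions(precision=4,suppress=True)
for n in("scene","top"):
    im=capture(n);cv2.imwrite(f"pics/{n}0.png",im);c=calibration(n);print(n,{k:(np.array(v) if k=="extrinsics" else v) for k,v in c.items()})
s=status.observe();print(s)
E
```

```text
pics
scene {'fx': 393.2275497980421, 'fy': 393.2275497980421, 'cx': 287.600858062004, 'cy': 212.04470018111343, 'k1': 0.028986571882480036, 'extrinsics': array([[ 0.0988,  0.995 ,  0.0134, -0.0581],
       [ 0.5372, -0.042 , -0.8424, -0.256 ],
       [-0.8376,  0.0904, -0.5387,  1.607 ],
       [ 0.    ,  0.    ,  0.    ,  1.    ]])}
top {'fx': 471.8028091916889, 'fy': 471.8028091916889, 'cx': 281.40841656736575, 'cy': 205.1585291146688, 'k1': -0.12474138149118626, 'extrinsics': array([[ 0.0269, -0.9996,  0.0041, -0.0012],
       [-0.9835, -0.0272, -0.179 ,  0.5477],
       [ 0.179 ,  0.0008, -0.9838,  1.4254],
       [ 0.    ,  0.    ,  0.    ,  1.    ]])}
{'time_s': 0.1, 'joint_pos': array([ 0.9717,  0.3812,  1.2981, -0.    ,  1.4636, -0.2153]), 'joint_vel': array([-0.0009, -0.0024, -0.0011, -0.0001,  0.0021, -0.0006]), 'joint_efforts': array([  0.0044, -44.9218, -23.1655,  -0.0002,   0.0037,  -0.    ]), 'ee_pos': array([0.2058, 0.5098, 0.2308]), 'eef_rot': array([-0.5991, -3.0834,  0.002 ]), 'force': array([ 0.0142, -0.0492,  0.9737]), 'wrist_torque': array([-0.0339,  0.0206,  0.0102]), 'gripper_force': 0.0, 'finger_gap': 0.9956878580549393}
```

View pics/top0.png

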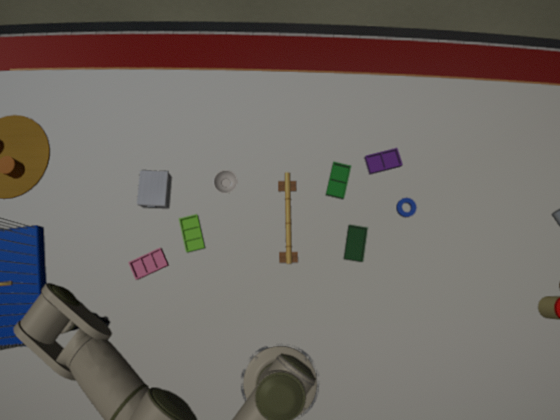

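View pics/scene0.png

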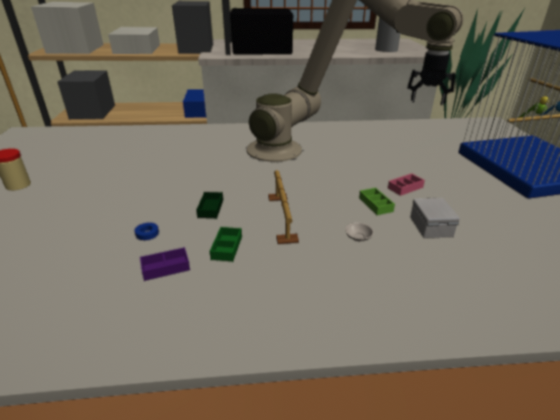

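The top view shows these candidates:
- **Light green with two partitions:** (192,234). It is the tray_top. The pink look-alike at (149,263) is not meant.
- **Mid-green with one partition:** (338,181). It is the tray_middle. The purple look-alike at (383,161) is to be left alone.
- **Dark green, no partition:** (356,243). It is the tray_bottom.

The perch bar runs along column 288, rows 172–264.

```bash
cat > h.py <<'E'
import numpy as np,cv2
from scipy.spatial.transform import Rotation as R
from rig import status,capture,calibration
np.set_printoptions(precision=4,suppress=True)
def plane(uv,c,z):
    "pixels -> world points on the plane at height z"
    K=np.array([[c['fx'],0,c['cx']],[0,c['fy'],c['cy']],[0,0,1.]])
    n=cv2.undistortPoints(np.float64(uv).reshape(-1,1,2),K,np.array([c['k1'],0,0,0.])).reshape(-1,2)
    E=np.array(c['extrinsics']);o=-E[:3,:3].T@E[:3,3]
    d=np.c_[n,np.ones(len(n))]@E[:3,:3]
    return o+d*((z-o[2])/d[:,2])[:,None]
HSV={'bottom':((50,80,15),(85,255,75)),'middle':((50,120,76),(75,255,255)),'top':((35,100,80),(49,255,255))}
def mask(im,name):
    return cv2.inRange(cv2.cvtColor(im,cv2.COLOR_BGR2HSV),*map(np.array,HSV[name]))
def biggest(m):
    cs,_=cv2.findContours(cv2.morphologyEx(m,cv2.MORPH_CLOSE,np.ones((5,5))),cv2.RETR_EXTERNAL,cv2.CHAIN_APPROX_NONE)
    return max(cs,key=cv2.contourArea)
def rect(pts):
    (x,y),(w,h),a=cv2.minAreaRect(np.float32(pts[:,:2]*1000))
    if w<h:w,h,a=h,w,a+90
    a=(a+90)%180-90
    return x/1000,y/1000,w,h,a
E
python3 - <<'E'
from h import *
im=cv2.imread('pics/top0.png');c=calibration('top')
hsv=cv2.cvtColor(im,cv2.COLOR_BGR2HSV)
for n,p in dict(bottom=(356,243),middle=(338,175),top=(192,234)).items():
    print(n,hsv[p[1],p[0]]); m=mask(im,n)
    roi=np.zeros_like(m);cv2.rectangle(roi,(p[0]-25,p[1]-28),(p[0]+25,p[1]+35),255,-1)
    k=biggest(m&roi);print(cv2.minAreaRect(k),rect(plane(k,c,.025)))
print('perch',plane([(288,172),(289,264)],c,.085),'dish',plane([(226,182)],c,.02),'toy',plane([(406,207)],c,.01),'pink',plane([(149,263)],c,.02))
print(calibration('wrist'))
T=R.from_rotvec(status.observe()['eef_rot']).as_matrix();print(T)
cv2.imwrite('pics/crop1.png',cv2.resize(im[130:290,120:430],None,fx=2.5,fy=2.5,interpolation=cv2.INTER_CUBIC))
E
```

```text
bottom [ 64 112  57]
((355.1500244140625, 242.9499969482422), (17.5362491607666, 32.951175689697266), 8.13010311126709) (0.437855712890625, -0.22158511352539062, 103.82624053955078, 55.401947021484375, -7.873443603515625)
middle [ 65 157  91]
((337.7294006347656, 180.7176513671875), (16.920578002929688, 29.285615921020508), 12.528807640075684) (0.6372724609375, -0.1652724609375, 96.9354248046875, 54.21155548095703, -11.896980285644531)
top [ 46 158 129]
((191.5823516845703, 232.87057495117188), (34.27500534057617, 18.547550201416016), 77.47119140625) (0.4552249755859375, 0.2949437255859375, 109.45560455322266, 59.02006149291992, 15.832728385925293)
perch [[ 0.6458 -0.0039  0.085 ]
 [ 0.3631 -0.0138  0.085 ]] dish [[0.6238 0.1943 0.02  ]] toy [[ 0.5598 -0.3901  0.01  ]] pink [[0.3561 0.4261 0.02  ]]
{'fx': 319.02571411997513, 'fy': 319.02571411997513, 'cx': 278.5139931043791, 'cy': 210.61535398068096, 'k1': 0.005831795315788093, 'extrinsics': array([[ 0.3748,  0.9271, -0.0011, -0.5493],
       [ 0.8921, -0.3603,  0.2728, -0.0339],
       [ 0.2525, -0.1032, -0.9621,  0.3777],
       [ 0.    ,  0.    ,  0.    ,  1.    ]])}
[[-0.9273  0.3744 -0.0007]
 [ 0.3744  0.9273 -0.0011]
 [ 0.0003 -0.0013 -1.    ]]
```

View pics/crop1.png

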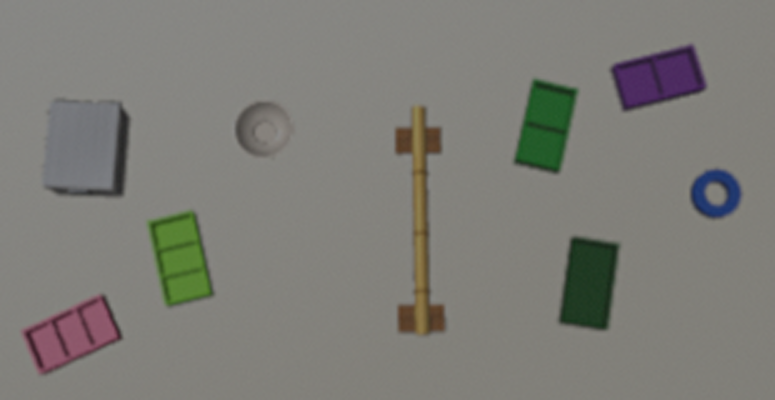

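Confirmed in the crop: light green with two partitions at (181,258), mid-green with one partition at (546,126), dark green undivided at (589,283). Pink and purple stay put. Next, a look at bottom and middle with the wrist camera.

```bash
cat >> h.py <<'E'
def go(x,y,z,yaw):
    "shift cm / turn deg in tool axes to TCP at x,y,z, tool down, tray yaw (deg)"
    s=status.observe();T=R.from_rotvec(s['eef_rot']);a=np.radians(yaw)
    X=np.array([np.cos(a),np.sin(a),0])
    if X@T.as_matrix()[:,0]<0:X=-X
    G=R.from_matrix(np.c_[X,np.cross([0,0,-1],X),[0,0,-1]])
    print('xyz',(T.inv().apply(np.array([x,y,z])-s['ee_pos'])*100).round(2),'ang',np.degrees((T.inv()*G).as_rotvec()).round(2),'t',s['time_s'])
E
python3 - <<'E'
from h import *
s=status.observe();c=calibration('wrist');E=c['extrinsics'];T=R.from_rotvec(s['eef_rot']).as_matrix()
print('cam in tool',T.T@(-E[:3,:3].T@E[:3,3]-s['ee_pos']),'axis',T.T@E[2,:3])
go(.55,-.19,.25,-8)
E
```

```text
cam in tool [ 0.0702 -0.0002 -0.1413] axis [-0.273   0.0002  0.962 ]
xyz [-58.12 -52.    -1.87] ang [ -0.07  -0.02 -13.99] t 0.1
```

Emit:
{"api": "jog_arm", "payload": {
  "moves": [
    {"xyz":[-56,-50.5,-2],"angular":[0,0,-14]},
    {"xyz":[-56,-50.5,-2],"angular":[0,0,-14]},
    {"xyz":[-56,-50.5,-2],"angular":[0,0,-14]},
    {"xyz":[-56,-50.5,-2],"angular":[0,0,-14]},
    {"xyz":[-56,-50.5,-2],"angular":[0,0,-14]},
    {"xyz":[-56,-50.5,-2],"angular":[0,0,-14]},
    {"xyz":[-56,-50.5,-2],"angular":[0,0,-14]},
    {"xyz":[-56,-50.5,-2],"angular":[0,0,-14]},
    {"xyz":[-56,-50.5,-2],"angular":[0,0,-14]},
    {"xyz":[-56,-50.5,-2],"angular":[0,0,-14]},
    {"xyz":[-56,-50.5,-2],"angular":[0,0,-14]},
    {"xyz":[-56,-50.5,-2],"angular":[0,0,-14]}
  ]
}}

```text
time_s: 1.6
ee_pos: [0.5328, -0.1623, 0.2508]
eef_rot: [-0.219, -3.133, -0.001]
force: [0.6, -0.1, 1.3]
finger_gap: 1.0
gripper_force: 0.0
```

Emit:
{"api": "jog_arm", "payload": {
  "moves": [
    {"xyz":[0,0,0]},
    {"xyz":[0,0,0]}
  ]
}}

```text
invalid input
```

```bash
cat >> h.py <<'E'
def look(name,n,z=.03,save=None):
    "rim rectangle of a tray in the wrist view"
    c=calibration(n);im=capture(n)
    if save:cv2.imwrite('pics/'+save,im)
    k=biggest(mask(im,name));print(name,cv2.minAreaRect(k),np.array(rect(plane(k,c,z))))
E
python3 - <<'E'
from h import *
print(status.observe()['ee_pos'],status.observe()['joint_pos'])
look('bottom','wrist',save='w1.png');look('middle','wrist')
E
```

```text
[ 0.5328 -0.1623  0.2508] [-0.5082  0.3803  1.2407  0.0001  1.5212 -1.9392]
bottom ((207.1592559814453, 101.4585952758789), (107.07459259033203, 59.31932067871094), 87.95458984375) [  0.436   -0.2248 106.985   61.6278  -7.9403]
middle ((289.8756103515625, 263.0530700683594), (48.51703643798828, 80.27693939208984), 3.468229293823242) [  0.6374  -0.1707 107.9859  58.2233 -12.1081]
```

View pics/w1.png

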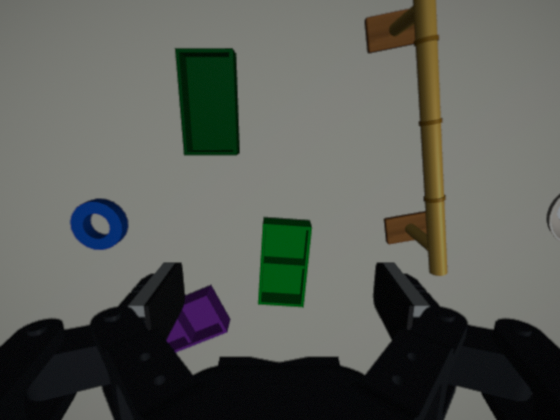

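The wrist view shows the dark green bottom tray at (207,101), the mid-green tray at (290,263), and the perch and toy clear of both. I'll measure each tray from the same tool-relative pose so that calibration errors cancel. Bottom first.

```bash
python3 -c "
from h import *
go(.436,-.225,.17,-8)"
```

```text
xyz [ 8.8  -7.32  7.97] ang [-0.03 -0.05 -0.26] t 1.7
```

Emit:
{"api": "jog_arm", "payload": {
  "moves": [
    {"xyz":[8.8,-7.3,8],"angular":[0,0,0]},
    {"xyz":[8.8,-7.3,8],"angular":[0,0,0]},
    {"xyz":[8.8,-7.3,8],"angular":[0,0,0]},
    {"xyz":[8.8,-7.3,8],"angular":[0,0,0]},
    {"xyz":[8.8,-7.3,8],"angular":[0,0,0]},
    {"xyz":[8.8,-7.3,8],"angular":[0,0,0]}
  ]
}}

```text
time_s: 2.45
ee_pos: [0.436, -0.22, 0.1718]
eef_rot: [0.217, 3.133, -0.001]
force: [1.0, -0.0, -0.2]
finger_gap: 0.998
gripper_force: 0.0
```

Run:
```python
from h import *
s=status.observe();print(s['ee_pos'],s['joint_vel'])
HSV['bottom']=((50,80,15),(85,255,140))
look('bottom','wrist',save='w2.png')
im=cv2.imread('pics/w2.png');c=calibration('wrist');k=biggest(mask(im,'bottom'))
q=cv2.approxPolyDP(k,8,True).reshape(-1,2);print(q,plane(q,c,.03)[:,:2])
go(.637,-.1705,.17,-12)
```

```text
[ 0.436  -0.22    0.1718] [-0.0037  0.0022  0.0091 -0.0006 -0.0033 -0.002 ]
bottom ((270.5, 196.0), (116.0, 67.0), 90.0) [  0.4344  -0.2266 108.7043  58.488   -7.8688]
[[238 139]
 [242 254]
 [301 254]
 [304 139]] [[ 0.3773 -0.2473]
 [ 0.484  -0.2621]
 [ 0.4918 -0.206 ]
 [ 0.3852 -0.1907]]
xyz [-19.24   7.67   0.18] ang [-0.03  0.06  4.08] t 2.5
```

View pics/w2.png

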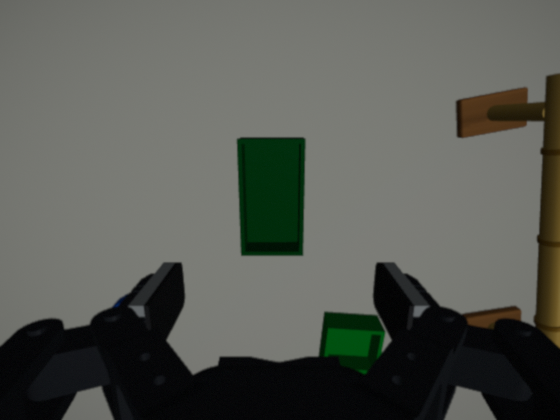

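Bottom tray rim is at (238–304,139–254), measured at (0.4344, -0.2266), yaw -7.9°. Now above the middle tray.

Emit:
{"api": "jog_arm", "payload": {
  "moves": [
    {"xyz":[-19.4,7.7,0.2],"angular":[0,0,4]},
    {"xyz":[-19.4,7.7,0.2],"angular":[0,0,4]},
    {"xyz":[-19.4,7.7,0.2],"angular":[0,0,4]},
    {"xyz":[-19.4,7.7,0.2],"angular":[0,0,4]},
    {"xyz":[-19.4,7.7,0.2],"angular":[0,0,4]},
    {"xyz":[-19.4,7.7,0.2],"angular":[0,0,4]},
    {"xyz":[-19.4,7.7,0.2],"angular":[0,0,4]}
  ]
}}

```text
time_s: 3.38
ee_pos: [0.6371, -0.1714, 0.1696]
eef_rot: [0.329, 3.124, -0.0]
force: [-0.5, -0.4, 0.0]
finger_gap: 1.002
gripper_force: 0.0
```

```bash
cat >> h.py <<'E'
HSV['bottom']=((50,80,15),(85,255,140));HSV['middle']=((50,80,40),(85,255,255));HSV['top']=((30,80,40),(58,255,255))
def look2(name,u,v,z=.03,save=None,x0=0):
    "rim of the tray near pixel u,v: the mask's connected piece there"
    c=calibration('wrist');im=capture('wrist')
    if save:cv2.imwrite('pics/'+save,im)
    m=cv2.morphologyEx(mask(im,name),cv2.MORPH_CLOSE,np.ones((5,5)))
    _,l,_,ct=cv2.connectedComponentsWithStats(m)
    i=1+np.argmin(np.hypot(*(ct[1:]-[u,v]).T)+1e3*(np.bincount(l.ravel())[1:]<1500))
    k=biggest((l==i).astype(np.uint8)*255);print(name,cv2.boundingRect(k),np.array(rect(plane(k,c,z))))
E
python3 - <<'E'
from h import *
s=status.observe();print(s['ee_pos'])
look2('middle',275,200,save='w3.png')
go(.637,-.1705,.005,-12)
E
```

```text
[ 0.6371 -0.1714  0.1696]
middle (246, 139, 69, 119) [  0.6378  -0.1706 110.0479  59.4449 -12.1217]
xyz [ 0.05  0.09 16.46] ang [-0.01  0.02 -0.04] t 3.425
```

Emit:
{"api": "jog_arm", "payload": {
  "moves": [
    {"xyz":[0,0.1,5],"angular":[0,0,0]},
    {"xyz":[0,0.1,10],"angular":[0,0,0]},
    {"xyz":[0,0.1,13],"angular":[0,0,0]},
    {"xyz":[0,0.1,15],"angular":[0,0,0]},
    {"xyz":[0,0.1,16],"angular":[0,0,0]},
    {"xyz":[0,0.1,16.4],"angular":[0,0,0]},
    {"xyz":[0,0.1,16.4],"angular":[0,0,0]},
    {"xyz":[0,0.1,16.4],"angular":[0,0,0]}
  ]
}}

```text
time_s: 4.42
ee_pos: [0.6384, -0.1702, 0.006]
eef_rot: [0.328, 3.123, -0.001]
force: [-0.1, -0.0, 1.1]
finger_gap: 1.003
gripper_force: 0.0
```

Emit:
{"api": "jog_arm", "payload": {
  "moves": [
    {"xyz":[0,0,0],"angular":[0,0,0]},
    {"xyz":[0,0,0],"angular":[0,0,0]},
    {"xyz":[0,0,0],"angular":[0,0,0]},
    {"xyz":[0,0,0],"angular":[0,0,0]},
    {"xyz":[0,0,0],"angular":[0,0,0]},
    {"xyz":[0,0,0],"angular":[0,0,0]},
    {"xyz":[0,0,0],"angular":[0,0,0]},
    {"xyz":[0,0,0],"angular":[0,0,0]}
  ],
  "jaw": 5,
  "squeeze": 35
}}

```text
time_s: 5.42
ee_pos: [0.6383, -0.1701, 0.0057]
eef_rot: [0.328, 3.124, -0.0]
force: [-0.9, 0.3, 5.6]
finger_gap: 0.695
gripper_force: 39.2
```

Run:
```python
from h import *
s=status.observe();print(s['ee_pos'],s['finger_gap']*85,s['gripper_force'],s['force'])
go(.637,-.1705,.12,-12)
```

```text
[ 0.6383 -0.1701  0.0057] 59.09303812304532 39.19500231742859 [-0.9045  0.2677  5.6442]
xyz [  0.11  -0.07 -11.43] ang [-0.01  0.05  0.01] t 5.425
```

Emit:
{"api": "jog_arm", "payload": {
  "moves": [
    {"xyz":[0,0,-2],"angular":[0,0,0]},
    {"xyz":[0,0,-5],"angular":[0,0,0]},
    {"xyz":[0,0,-9],"angular":[0,0,0]},
    {"xyz":[0,0,-11],"angular":[0,0,0]},
    {"xyz":[0,0,-11],"angular":[0,0,0]}
  ]
}}

```text
time_s: 6.05
ee_pos: [0.6385, -0.1702, 0.1161]
eef_rot: [0.328, 3.122, -0.001]
force: [0.2, -0.4, -0.8]
finger_gap: 0.695
gripper_force: 38.6
```

Run:
```python
from h import *
s=status.observe();print(s['ee_pos'],s['finger_gap']*85,s['gripper_force'],s['force'])
go(.4348,-.2261,.11,-7.9)
```

```text
[ 0.6385 -0.1702  0.1161] 59.04434833413783 38.56265187263489 [ 0.2391 -0.3534 -0.8498]
xyz [18.76 -9.7   0.57] ang [-0.04  0.13 -4.09] t 6.05
```

Emit:
{"api": "jog_arm", "payload": {
  "moves": [
    {"xyz":[4,-2,0.1],"angular":[0,0,-1]},
    {"xyz":[9,-4.6,0.3],"angular":[0,0,-2]},
    {"xyz":[14,-7.2,0.5],"angular":[0,0,-3]},
    {"xyz":[17.5,-9,0.6],"angular":[0,0,-4]},
    {"xyz":[18.8,-9.7,0.6],"angular":[0,0,-4.1]},
    {"xyz":[18.8,-9.7,0.6],"angular":[0,0,-4.1]},
    {"xyz":[18.8,-9.7,0.6],"angular":[0,0,-4.1]}
  ]
}}

```text
time_s: 6.92
ee_pos: [0.435, -0.2258, 0.1088]
eef_rot: [0.215, 3.134, -0.0]
force: [0.2, -0.3, -0.9]
finger_gap: 0.697
gripper_force: 38.5
```

Run:
```python
from h import *
s=status.observe();print(s['ee_pos'],s['joint_vel'])
im=capture('wrist');cv2.imwrite('pics/w4.png',im)
go(.4348,-.2261,.038,-7.9)
```

```text
[ 0.435  -0.2258  0.1088] [ 0.0059 -0.0009 -0.0001 -0.0001  0.0004 -0.0029]
xyz [ 0.02 -0.05  7.08] ang [0.   0.02 0.06] t 6.975
```

View pics/w4.png

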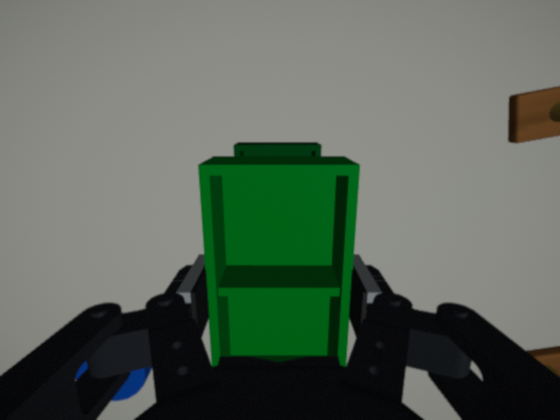

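The picture shows the held mid-green tray (rim corners about (200,163), (358,163), (210,362), (347,362)), centred over the dark tray's near edge (235–321, row 143). Alignment in width looks right. I'll measure the held tray's centre and then lower.

Run:
```python
from h import *
s=status.observe();im=cv2.imread('pics/w4.png');c=calibration('wrist')
# held rim: outer corners; plane at TCP z + 24.3 mm
m=cv2.inRange(cv2.cvtColor(im,cv2.COLOR_BGR2HSV),(50,100,30),(85,255,255));m[:157]=0
k=cv2.approxPolyDP(biggest(m),6,True).reshape(-1,2)
p=plane(k,c,s['ee_pos'][2]+.0243);T=R.from_rotvec(s['eef_rot'])
q=p-s['ee_pos'];print(np.c_[k,T.inv().apply(q)[:,:2]*1000])
b=plane([(235,143),(321,143)],c,.03);print('bottom near corners in tool',T.inv().apply(b-s['ee_pos'])[:,:2]*1000)
```

```text
[[200.     164.      54.786  -28.7064]
 [211.     366.     -34.232  -29.8279]
 [221.     356.     -28.9836 -25.1603]
 [280.     361.     -31.6312   0.625 ]
 [329.     354.     -27.9787  21.9958]
 [346.     366.     -34.2721  29.7634]
 [359.     165.      54.397   29.4632]
 [343.     157.      57.3065  23.4488]
 [213.     157.      57.3251 -23.8113]]
bottom near corners in tool [[ 55.3151 -29.3827]
 [ 55.2932  28.7693]]
```

Emit:
{"api": "jog_arm", "payload": {
  "moves": [
    {"xyz":[0.05,-0.06,2.5],"angular":[0,0,0]},
    {"xyz":[0.05,-0.06,5],"angular":[0,0,0]},
    {"xyz":[0.05,-0.06,6.3],"angular":[0,0,0]},
    {"xyz":[0.05,-0.06,6.8],"angular":[0,0,0]},
    {"xyz":[0.05,-0.06,7.1],"angular":[0,0,0]},
    {"xyz":[0.05,-0.06,7.2],"angular":[0,0,0]},
    {"xyz":[0.05,-0.06,7.2],"angular":[0,0,0]}
  ]
}}

```text
time_s: 7.85
ee_pos: [0.4336, -0.2265, 0.0375]
eef_rot: [0.216, 3.134, -0.001]
force: [0.0, -0.6, -0.4]
finger_gap: 0.693
gripper_force: 38.5
```

Emit:
{"api": "jog_arm", "payload": {
  "moves": [
    {"xyz":[-0.08,0,0],"angular":[0,0,0]},
    {"xyz":[-0.08,0,0.05],"angular":[0,0,0]},
    {"xyz":[-0.08,0,0.1],"angular":[0,0,0]},
    {"xyz":[-0.08,0,0.15],"angular":[0,0,0]},
    {"xyz":[-0.08,0,0.15],"angular":[0,0,0]}
  ]
}}

```text
time_s: 8.48
ee_pos: [0.4342, -0.2265, 0.0356]
eef_rot: [0.216, 3.134, -0.0]
force: [-1.2, -0.2, 0.1]
finger_gap: 0.695
gripper_force: 38.6
```

Emit:
{"api": "jog_arm", "payload": {
  "moves": [
    {"xyz":[0,0,0.03],"angular":[0,0,0]},
    {"xyz":[0,0,0.06],"angular":[0,0,0]},
    {"xyz":[0,0,0.06],"angular":[0,0,0]}
  ]
}}

```text
time_s: 8.85
ee_pos: [0.4342, -0.2265, 0.0356]
eef_rot: [0.216, 3.134, -0.001]
force: [-1.8, 1.6, 8.1]
finger_gap: 0.696
gripper_force: 39.7
```

Contact at 8 N. Ease off and open.

Emit:
{"api": "jog_arm", "payload": {
  "moves": [
    {"xyz":[0,0,-0.04],"angular":[0,0,0]},
    {"xyz":[0,0,-0.04],"angular":[0,0,0]}
  ]
}}

```text
time_s: 9.1
ee_pos: [0.4343, -0.2265, 0.0356]
eef_rot: [0.216, 3.134, -0.0]
force: [-2.1, 1.6, 6.1]
finger_gap: 0.696
gripper_force: 39.3
```

Emit:
{"api": "jog_arm", "payload": {
  "jaw": 8.5,
  "moves": [
    {"xyz":[0,0,0],"angular":[0,0,0]},
    {"xyz":[0,0,0],"angular":[0,0,0]},
    {"xyz":[0,0,0],"angular":[0,0,0]},
    {"xyz":[0,0,0],"angular":[0,0,0]},
    {"xyz":[0,0,0],"angular":[0,0,0]},
    {"xyz":[0,0,-3],"angular":[0,0,0]},
    {"xyz":[0,0,-8],"angular":[0,0,0]},
    {"xyz":[0,0,-14],"angular":[0,0,0]},
    {"xyz":[0,0,-16.5],"angular":[0,0,0]},
    {"xyz":[0,0,-16.5],"angular":[0,0,0]},
    {"xyz":[0,0,-16.5],"angular":[0,0,0]}
  ]
}}

```text
time_s: 10.48
ee_pos: [0.4338, -0.2261, 0.1992]
eef_rot: [-0.216, -3.132, -0.002]
force: [0.1, -1.1, 0.5]
finger_gap: 0.994
gripper_force: 0.0
```

Run:
```python
from h import *
s=status.observe();print(s['ee_pos'])
look2('middle',275,200,z=.06,save='w5.png')
im=cv2.imread('pics/w5.png');cv2.imwrite('pics/w5c.png',cv2.resize(im[90:300,180:380],None,fx=2.8,fy=2.8,interpolation=cv2.INTER_CUBIC))
```

```text
[ 0.4338 -0.2261  0.1992]
middle (244, 139, 69, 119) [  0.4339  -0.2264 109.8495  59.4866  -7.955 ]
```

View pics/w5c.png

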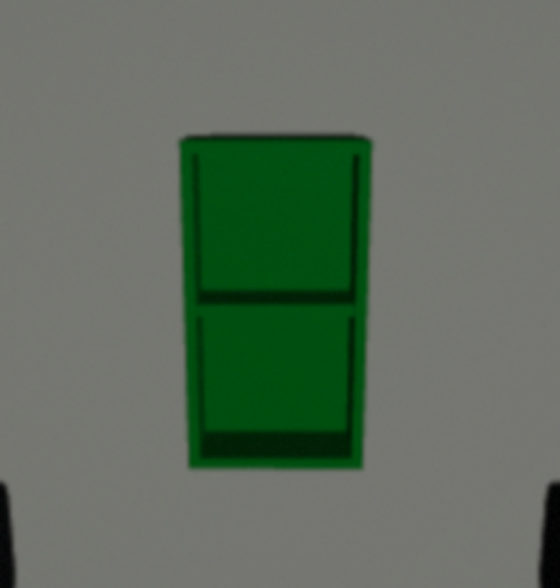

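The middle tray is square on the bottom one: (0.4339, -0.2264), -7.96° against (0.4344, -0.2266), -7.9°. In the crop only a sliver of dark rim shows, at the near edge. Now the top tray.

```bash
python3 -c "
from h import *
go(.452,.292,.2,15.8)"
```

```text
xyz [ 5.31 51.57 -0.01] ang [  0.11  -0.11 -23.7 ] t 10.525
```

Emit:
{"api": "jog_arm", "payload": {
  "moves": [
    {"xyz":[5.3,51.5,0],"angular":[0,0,-23.7]},
    {"xyz":[5.3,51.5,0],"angular":[0,0,-23.7]},
    {"xyz":[5.3,51.5,0],"angular":[0,0,-23.7]},
    {"xyz":[5.3,51.5,0],"angular":[0,0,-23.7]},
    {"xyz":[5.3,51.5,0],"angular":[0,0,-23.7]},
    {"xyz":[5.3,51.5,0],"angular":[0,0,-23.7]},
    {"xyz":[5.3,51.5,0],"angular":[0,0,-23.7]},
    {"xyz":[5.3,51.5,0],"angular":[0,0,-23.7]},
    {"xyz":[5.3,51.5,3],"angular":[0,0,-23.7]},
    {"xyz":[5.3,51.5,3],"angular":[0,0,-23.7]},
    {"xyz":[5.3,51.5,3],"angular":[0,0,-23.7]},
    {"xyz":[5.3,51.5,3],"angular":[0,0,-23.7]}
  ]
}}

```text
time_s: 12.02
ee_pos: [0.453, 0.29, 0.1712]
eef_rot: [-0.43, 3.111, 0.0]
force: [-0.4, 0.0, -0.1]
finger_gap: 0.995
gripper_force: 0.0
```

Run:
```python
from h import *
s=status.observe();print(s['ee_pos'])
look2('top',275,200,save='w6.png')
go(.455,.295,.17,15.8)
```

```text
[0.453  0.29   0.1712]
top (246, 138, 69, 118) [  0.4522   0.2917 109.5774  59.8981  15.6045]
xyz [-0.33  0.42  0.12] ang [ 0.    0.07 -0.07] t 12.075
```

Emit:
{"api": "jog_arm", "payload": {
  "moves": [
    {"xyz":[0,0.18,5],"angular":[0,0,0]},
    {"xyz":[0,0.18,10],"angular":[0,0,0]},
    {"xyz":[0,0.18,13],"angular":[0,0,0]},
    {"xyz":[0,0.18,15],"angular":[0,0,0]},
    {"xyz":[0,0.18,16],"angular":[0,0,0]},
    {"xyz":[0,0.18,16.5],"angular":[0,0,0]},
    {"xyz":[0,0.18,16.5],"angular":[0,0,0]},
    {"xyz":[0,0.18,16.5],"angular":[0,0,0]}
  ]
}}

```text
time_s: 13.08
ee_pos: [0.4523, 0.2928, 0.0061]
eef_rot: [-0.432, 3.11, 0.0]
force: [-0.3, -0.9, -0.2]
finger_gap: 0.996
gripper_force: 0.0
```

Emit:
{"api": "jog_arm", "payload": {
  "moves": [
    {"xyz":[0,0,0],"angular":[0,0,0]},
    {"xyz":[0,0,0],"angular":[0,0,0]},
    {"xyz":[0,0,0],"angular":[0,0,0]},
    {"xyz":[0,0,0],"angular":[0,0,0]},
    {"xyz":[0,0,0],"angular":[0,0,0]},
    {"xyz":[0,0,0],"angular":[0,0,0]},
    {"xyz":[0,0,0],"angular":[0,0,0]}
  ],
  "jaw": 5,
  "squeeze": 35
}}

```text
time_s: 13.95
ee_pos: [0.4521, 0.2927, 0.0059]
eef_rot: [-0.432, 3.111, 0.0]
force: [-1.3, -0.3, 6.0]
finger_gap: 0.693
gripper_force: 38.3
```

Emit:
{"api": "jog_arm", "payload": {
  "moves": [
    {"xyz":[0,0,-2],"angular":[0,0,0]},
    {"xyz":[0,0,-5],"angular":[0,0,0]},
    {"xyz":[0,0,-9],"angular":[0,0,0]},
    {"xyz":[0,0,-14],"angular":[0,0,0]},
    {"xyz":[0,0,-17],"angular":[0,0,0]},
    {"xyz":[0,0,-18],"angular":[0,0,0]},
    {"xyz":[0,0,-18],"angular":[0,0,0]}
  ]
}}

```text
time_s: 14.82
ee_pos: [0.4518, 0.2925, 0.1848]
eef_rot: [0.432, -3.111, 0.0]
force: [-0.5, -0.6, -1.2]
finger_gap: 0.69
gripper_force: 38.2
```

Run:
```python
from h import *
s=status.observe();print(s['ee_pos'],s['finger_gap']*85,s['gripper_force'],s['force'])
look2('top',280,260,z=s['ee_pos'][2]+.024)
go(.434,-.2262,.19,-7.95)
```

```text
[0.4518 0.2925 0.1848] 58.62734148313781 38.185595870018005 [-0.4742 -0.5771 -1.1993]
top (198, 158, 162, 210) [ 0.4412  0.2899 91.9567 59.9685 15.6516]
xyz [ 15.81 -49.43  -0.55] ang [-0.03 -0.12 23.76] t 14.875
```

Emit:
{"api": "jog_arm", "payload": {
  "moves": [
    {"xyz":[1.2,-4,-0.5],"angular":[0,0,2]},
    {"xyz":[3,-9,-0.5],"angular":[0,0,4.5]},
    {"xyz":[4.6,-14,-0.5],"angular":[0,0,7]},
    {"xyz":[6.1,-19,-0.5],"angular":[0,0,9.5]},
    {"xyz":[7.7,-24,-0.5],"angular":[0,0,12]},
    {"xyz":[9.3,-29,-0.5],"angular":[0,0,14.5]},
    {"xyz":[10.9,-34,-0.5],"angular":[0,0,17]},
    {"xyz":[12.5,-39,-0.5],"angular":[0,0,19.5]},
    {"xyz":[14,-44,-0.5],"angular":[0,0,21.5]},
    {"xyz":[15.2,-47.5,-0.5],"angular":[0,0,23]},
    {"xyz":[15.8,-49.4,-0.5],"angular":[0,0,23.8]},
    {"xyz":[15.8,-49.4,-0.5],"angular":[0,0,23.8]}
  ]
}}

```text
time_s: 16.38
ee_pos: [0.4343, -0.2259, 0.1894]
eef_rot: [-0.221, -3.132, -0.002]
force: [0.7, 0.7, -1.1]
finger_gap: 0.691
gripper_force: 38.3
```

Run:
```python
from h import *
s=status.observe();print(s['ee_pos'],s['finger_gap']*85,s['gripper_force'])
go(.434,-.2262,.081,-7.95)
```

```text
[ 0.4343 -0.2259  0.1894] 58.73531642172825 38.27179491519928
xyz [ 0.01 -0.04 10.84] ang [ 0.07 -0.09 -0.1 ] t 16.375
```

Emit:
{"api": "jog_arm", "payload": {
  "moves": [
    {"xyz":[0,0,3],"angular":[0,0,0]},
    {"xyz":[0,0,6],"angular":[0,0,0]},
    {"xyz":[0,0,8.5],"angular":[0,0,0]},
    {"xyz":[0,0,9.7],"angular":[0,0,0]},
    {"xyz":[0,0,10.4],"angular":[0,0,0]},
    {"xyz":[0,0,10.7],"angular":[0,0,0]},
    {"xyz":[0,0,10.7],"angular":[0,0,0]},
    {"xyz":[0,0,10.7],"angular":[0,0,0]}
  ]
}}

```text
time_s: 17.38
ee_pos: [0.4347, -0.2259, 0.0839]
eef_rot: [0.219, 3.133, -0.001]
force: [0.3, 0.1, 0.1]
finger_gap: 0.694
gripper_force: 38.3
```

Run:
```python
from h import *
s=status.observe();print(s['ee_pos'],s['finger_gap']*85,s['gripper_force'],s['force'])
go(.434,-.2262,.081,-7.95)
a=capture('wrist')[100:400,150:410]
b=cv2.resize(capture('scene')[170:270,120:270],None,fx=3,fy=3,interpolation=cv2.INTER_CUBIC)
cv2.imwrite('pics/f.png',np.hstack([a,b]))
```

```text
[ 0.4347 -0.2259  0.0839] 58.95806402241057 38.29132854938507 [0.267  0.071  0.1389]
xyz [ 0.06 -0.04  0.29] ang [-0.03  0.05 -0.05] t 17.375
```

View pics/f.png

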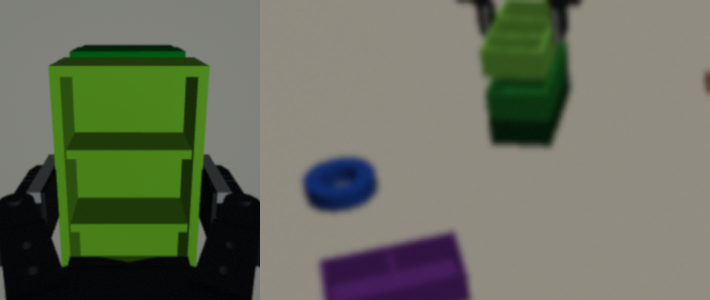

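The light tray is held level and centred. In the crop its rim spans columns 49–209 and the pile edge spans 70–185. One small trim remains, to the 15 mm gap.

Emit:
{"api": "jog_arm", "payload": {
  "moves": [
    {"xyz":[0.05,-0.04,0.15],"angular":[0,0,0]},
    {"xyz":[0.05,-0.04,0.27],"angular":[0,0,0]},
    {"xyz":[0.05,-0.04,0.27],"angular":[0,0,0]},
    {"xyz":[0.05,-0.04,0.27],"angular":[0,0,0]},
    {"xyz":[0.05,-0.04,0.27],"angular":[0,0,0]}
  ]
}}

```text
time_s: 18.1
ee_pos: [0.434, -0.2261, 0.0807]
eef_rot: [0.219, 3.134, -0.0]
force: [1.1, -0.2, -0.6]
finger_gap: 0.692
gripper_force: 38.3
```

Run:
```python
from h import *
s=status.observe();print(s['ee_pos'],s['joint_vel'],s['gripper_force'])
go(.434,-.2262,.081,-7.95)
# gap check: near rim edge of the pile vs the held tray's, wrist view, columns 260-300
im=capture('wrist');c=calibration('wrist');h=cv2.cvtColor(im,cv2.COLOR_BGR2HSV)
print([(r,*h[r,278]) for r in range(135,175,2)])
```

```text
[ 0.434  -0.2261  0.0807] [ 0.0008  0.0003  0.0003 -0.0006  0.0009  0.0004] 38.291659355163574
xyz [-0.   -0.01 -0.03] ang [-0.    0.   -0.04] t 18.1
[(135, np.uint8(40), np.uint8(12), np.uint8(130)), (137, np.uint8(40), np.uint8(12), np.uint8(130)), (139, np.uint8(35), np.uint8(12), np.uint8(130)), (141, np.uint8(39), np.uint8(14), np.uint8(130)), (143, np.uint8(36), np.uint8(10), np.uint8(129)), (145, np.uint8(35), np.uint8(13), np.uint8(119)), (147, np.uint8(60), np.uint8(81), np.uint8(38)), (149, np.uint8(66), np.uint8(255), np.uint8(34)), (151, np.uint8(64), np.uint8(255), np.uint8(36)), (153, np.uint8(66), np.uint8(255), np.uint8(70)), (155, np.uint8(67), np.uint8(255), np.uint8(87)), (157, np.uint8(54), np.uint8(202), np.uint8(67)), (159, np.uint8(46), np.uint8(206), np.uint8(57)), (161, np.uint8(46), np.uint8(197), np.uint8(57)), (163, np.uint8(46), np.uint8(214), np.uint8(56)), (165, np.uint8(46), np.uint8(209), np.uint8(78)), (167, np.uint8(46), np.uint8(200), np.uint8(130)), (169, np.uint8(46), np.uint8(202), np.uint8(131)), (171, np.uint8(46), np.uint8(204), np.uint8(130)), (173, np.uint8(46), np.uint8(204), np.uint8(131))]
```

The gap is 15 mm, the tray is aligned, and the arm is still. Handing in.

```bash
python3 -c "
from rig import workorder
print(workorder.finish_job())"
```

```text
the job is handed in; nothing more can be done
None
```

The job is handed in at about 18 s: the mid-green tray sits square on the dark green one, and the light green tray is held level and lined up about 15 mm above it, without touching the pile.

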